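# Take a nested beaker set apart

## Task

Take the nested set of steel measuring beakers in the sloping holder apart, one piece at a time: first the lid, then the slim tall beaker, then the medium one, and last the wide one. Set each piece gently down on the wooden draining board before fetching the next, the lid knob up and the beakers mouth up, side by side and all wholly separate, and leave the other things where they are.

Things in the scene. Friction and masses are not known exactly. Their poses are not given: they have to be found in the camera images.
- lid_knob (a point): Steel lid of the set: a round cap 47 mm across and 11 mm high (its skirt reaches 8 mm down over the slim beaker's rim, 1.5 mm loose all round) with an upright cylindrical knob in the middle, 16 mm across and 22 mm tall. The point is the centre of the knob: 11 mm above the cap's flat top, 22 mm above the edge of the skirt, 11 mm below the knob's top. z points out of the lid along the knob. 30 g.
- small_beaker_center (a point): The slim, tall steel beaker, innermost of the set: straight cylinder 38 mm across, 112 mm tall, wall 3 mm, no handle. The point is on its axis half-way up (56 mm below the rim); z points to its open mouth. As stored its upper 30 mm stand clear of the medium beaker's rim, and the lid's skirt covers the top 8 mm of that. 70 g.
- medium_beaker_center (a point): The medium steel beaker: straight cylinder 48.6 mm across, 86 mm tall, wall 3 mm. The point is on its axis half-way up (43 mm below the rim); z points to its open mouth. As stored its upper 30 mm stand clear of the large beaker's rim. 140 g.
- large_beaker_center (a point): The wide, low steel beaker, outermost of the set: straight cylinder 59 mm across, 60 mm tall, wall 3 mm. The point is on its axis half-way up (30 mm below the rim); z points to its open mouth. As stored its upper 30 mm stand clear of the holder's sleeve. 200 g. Each beaker stands on the 4 mm floor of the next larger one, about 2 mm loose all round, and leans against its lower side; they come out straight along their leaning axis.
- holder_mouth (a point): Centre of the mouth of the holder's steel sleeve (70 mm across outside, 30 mm deep, open at the upper end). The holder is a fixed wooden stand, base 130 x 100 mm, between whose two cheeks (outer faces 93 mm apart, none higher than the sleeve) the sleeve leans 25 degrees from vertical, so the whole nest leans. The point's z is vertical, its -x is the horizontal direction in which the mouths lean (roughly to the left as the robot sees it, within about 27 degrees).
- board: Fixed wooden draining board, flat, 150 mm (its x) by 270 mm (its y) by 12 mm thick, with thin drawn lines. Origin at the centre of its underside, on the worktop; z up. It lies to the left of the holder.
- lid: Loose part meant by the point of the like name: origin at the centre of its underside (edge of the skirt), z towards its knob.
- small_beaker: Loose part meant by the point of the like name: origin at the centre of its underside, z towards its mouth.
- medium_beaker: Loose part meant by the point of the like name: origin at the centre of its underside, z towards its mouth.
- large_beaker: Loose part meant by the point of the like name: origin at the centre of its underside, z towards its mouth.
- salt_shaker: Bystander, to be left alone: glass salt shaker with a grey cap, 44 mm across, 90 mm tall. Origin at the centre of its underside.
- spice2: Bystander, to be left alone: spice jar with a yellow-brown cap, 42 mm across, 106 mm tall. Origin at the centre of its underside.
- phone: Bystander, to be left alone: mobile phone lying face up, 155x76x9 mm. Origin at the centre of its underside.
- spoon1: Bystander, to be left alone: spoon with a red handle lying on the worktop, 190 mm long. Origin at the centre of its underside.
- peeler: Bystander, to be left alone: black peeler lying on the worktop, 170 mm long. Origin at the centre of its underside.
- spice1: Bystander, to be left alone: spice jar with a black cap, 45 mm across, 105 mm tall. Origin at the centre of its underside.
- soda_can: Bystander, to be left alone: drinks can, 66 mm across, 115 mm tall. Origin at the centre of its underside.

How it is judged:
On the way, in this order (a step that is already met when the one before it is completed fails the run):
1. the lid lies knob up on the draining board, let go (x of lid_knob in the frame of board between -0.075 and 0.075 m and y of lid_knob in the frame of board between -0.135 and 0.135 m and height (world z) of lid_knob between 0.031 and 0.037 m and angle between lid_knob's own z axis and vertical below 0.12 rad and contact force between lid and the fingers below 0.1 N), for 0.2 s.
2. the slim tall beaker stands mouth up on the draining board, let go (x of small_beaker_center in the frame of board between -0.075 and 0.075 m and y of small_beaker_center in the frame of board between -0.135 and 0.135 m and height (world z) of small_beaker_center between 0.065 and 0.071 m and angle between small_beaker_center's own z axis and vertical below 0.12 rad and contact force between small_beaker and the fingers below 0.1 N), for 0.2 s.
3. the medium beaker stands mouth up on the draining board, let go (x of medium_beaker_center in the frame of board between -0.075 and 0.075 m and y of medium_beaker_center in the frame of board between -0.135 and 0.135 m and height (world z) of medium_beaker_center between 0.052 and 0.058 m and angle between medium_beaker_center's own z axis and vertical below 0.12 rad and contact force between medium_beaker and the fingers below 0.1 N), for 0.2 s.
4. the wide low beaker stands mouth up on the draining board, let go (x of large_beaker_center in the frame of board between -0.075 and 0.075 m and y of large_beaker_center in the frame of board between -0.135 and 0.135 m and height (world z) of large_beaker_center between 0.039 and 0.045 m and angle between large_beaker_center's own z axis and vertical below 0.12 rad and contact force between large_beaker and the fingers below 0.1 N), for 0.2 s.
At the end, for the whole second after the job is handed in: The lid (knob up) and all three beakers (mouth up) stand directly on the draining board, each with its axis over the board and within 0.12 rad of upright and its height within 3 mm of standing flat, their axes at least 30 mm apart from one another, at rest (below 0.02 m/s) and let go (all of step 1 and all of step 2 and all of step 3 and all of step 4 and linear speed of each of lid, small_beaker, medium_beaker, large_beaker below 0.02 m/s and horizontal distance between each of small_beaker_center, medium_beaker_center, large_beaker_center and lid_knob above 0.03 m and horizontal distance between each of medium_beaker_center, large_beaker_center and small_beaker_center above 0.03 m and horizontal distance between large_beaker_center and medium_beaker_center above 0.03 m); the robot touches nothing.
It fails at once if a bystander is moved more than 30 mm (distance of any of salt_shaker, spice2, phone, spoon1, peeler, spice1, soda_can from where it was at the start of the episode above 0.03 m).
It fails at once if a piece is banged down on the board with more than 40 N (contact force between any of lid, small_beaker, medium_beaker, large_beaker and board above 40 N).
It also fails if it takes over 72 s, if anything falls off the work surface, if the arm or the gripper's body presses on something with over 40 N, if the wrist force passes 120 N, or if a joint passes its speed limit or range.

## Robot

A 6-joint arm with a two-finger parallel gripper is mounted at the origin on a cart in front of the work surface, level with it; the furniture and walls round the work are solid. World frame = base frame: x ahead of the robot, y to its left, z up, the work surface at z = 0. Lengths are in m, angles in rad, forces in N, time in s.
With the tool pointing down it reaches from about 0.425 to 0.95 m from the base axis. Payload 14.7 kg.
Tool frame: the origin (TCP) lies between the finger pads; the fingertips stand 11 mm ahead of it and the grasp point (between the pads) lies 8 mm behind it (tip_reach is the distance from the TCP to the fingertips, in m); z points along the fingers, y is the line along which they close (so a half turn about z gives the same grasp; the last joint's range is limited). The gripper opens to 85 mm and grips with 20 to 120 N. Pads are 22 mm wide; open, the fingers measure 114 mm over their backs; the gripper's body (76 mm by 85 mm) begins 54 mm behind the grasp point. The pads swing forward as they close: fully open they stand 13 mm farther back than shut.
Start: joints at [1.159, 0.48, 1.596, -0, 1.065, -0.047], TCP at [0.232, 0.607, 0.242] pointing down, gripper open.
Joint ranges: [-2.75, 2.75], [-0.82, 2.05], [0.23, 2.67], [-1.56, 4.7], [0.09, 2.69], [-2.92, 2.92]. Speed limits (rad/s): [1.89, 1.89, 2.39, 3.01, 3.01, 3.01].

## Interface

Orientations are given as a rotation vector (axis times angle).
In Python, from station import * gives the robot as it stands.
- The arm moves only by the tool play_rows, never from a script. Its argument "steps" is a list of rows, each an object with "fingers": the finger opening in cm, from 0 to 8.54; "travel": the shift along the tool's x, y, z in cm, a list of three; "turn": the turn about the tool's z in degrees. A call has 1 to 8 rows; each row is the pose to reach, as a shift and turn from the pose commanded when the call began, along the tool's axes at that moment; what a row does not reach only later rows make up. A row lasts 1/10 s, in which the tool goes at most 50 mm and 8.59 degrees, less where a joint would pass 70% of its speed; a pose out of reach is approached as far as the arm can. A call with a gripper value outside its range is refused whole. The fingers move at their own pace and stop on an object; "squeeze" is the grip in N (left out, the last holds). Time passes only in rows, so rows that repeat a pose let the fingers close. It gives the time, the measured TCP pose, the force, the opening and the grip force at its end, in the units of the state.
- observe(): the state, without advancing time (a new reading comes with each control period).
- get_image(name): name is "scene" or "top"; returns a dict with "color" (384x512x3 uint8, blue, green, red), "range_z" (384x512 float32, m along the optical axis (not along the pixel's ray), 0 where there is no reading), "camera_matrix" (3x3 intrinsics, pixels), "xyz" and "attitude" of the camera in the world. Camera axes: x right, y up, looking along -z (the intrinsics and any distortion apply to the point x, -y, -z); pixel columns grow to the right and rows downward; lengths in m; the calibration is good to about 2 mm. A picture is of the moment at which its call begins.
- hand_in(): hands the job in; it is judged then, once.
Trained networks look in a picture, given as the dict that the camera call returned (one of the last four; its "shot" number tells which), for a name from the list of things; names that differ only in an ending like _2 or _b are one class to them, and where a whole thing is asked for, a point or a joint stands for the part that bears it (a point fixed in the world has none). Each returns a list of dicts, best first, with "confidence" (0 to 1); they miss things now and then, are a little off and sometimes report something else, mostly with a low value. They report only what shows in the picture. A call takes as long as a camera call.
- spot_in(picture, name): "bbox" ([centre column, centre row, width, height] in pixels, round what is visible of it).
- regions_of(picture, name): "pixels" (384x512 bool, what is visible of it) and "bbox" ([centre column, centre row, width, height] in pixels, round what is visible of it).
- place_of(picture, name): "point" ([row, column] in pixels: a listed point, or the origin of a listed thing).
The state is a dict: "t": time; "joints": joint angles; "qd": joint speeds; "tau": joint torques, N m; "ee_pos": TCP position; "tool_rot": TCP orientation; "wrist_force": force on the tool from outside, world axes, zero at the start; "moment": the same for the moment, N m; "width": opening from 0.0 (shut) to 1.0 (fully open); "grasp_force": force on a finger pad.
Only numpy, scipy, OpenCV 4.12 (cv2) and the standard library are available. Lean on these libraries where they do the work, as an engineer would, in place of code of your own. Each camera call takes 0.05 s, during which the arm holds its last target. There are 200 camera calls.

## Working session

There is one attempt and no reset: what is moved stays moved. The work goes in short steps, Python scripts to look and compute and a tool call to move; the robot and the scene stay as the last step left them, time stands still between calls to the robot, and variables do not carry over. Pictures are saved under pics/ and viewed, at most 10 in all, crops included, and the job is handed in when it is done.

Besides the shell and the picture viewer there is one more tool, called after "Emit:" as a command line: name --argument value ..., lists and objects as JSON in quotes. play_rows: Moves the arm, as the interface text tells. Its arguments: {"type":"object","properties":{"steps":{"type":"array"},"squeeze":{"type":"number"}},"required":["steps"]}

```bash
ls; mkdir -p pics; cat > h.py <<'E'
from station import *
import numpy as np, cv2
from scipy.spatial.transform import Rotation as R
def camR(p):
    a=np.array(p["attitude"],float)
    return a if a.shape==(3,3) else R.from_rotvec(a).as_matrix()
def cloud(p):
    K=np.array(p["camera_matrix"]);z=p["range_z"];v,u=np.mgrid[:384,:512]
    c=np.stack([(u-K[0,2])/K[0,0]*z,-(v-K[1,2])/K[1,1]*z,-z],-1)
    return c@camR(p).T+np.array(p["xyz"])
def proj(p,X):
    K=np.array(p["camera_matrix"]);c=(np.atleast_2d(X)-np.array(p["xyz"]))@camR(p)
    return np.c_[K[0,0]*c[:,0]/-c[:,2]+K[0,2],-K[1,1]*c[:,1]/-c[:,2]+K[1,2]]
E
python3 - <<'E'
from h import *
s=observe();print({k:np.round(v,3) for k,v in s.items()})
ims=[]
for n in("scene","top"):
    p=get_image(n);print(n,p["xyz"],p["attitude"],p["camera_matrix"],p.keys());C=cloud(p)
    for t in("lid_knob","small_beaker_center","medium_beaker_center","large_beaker_center","holder_mouth","board","salt_shaker","spice2","spice1","soda_can","phone","spoon1","peeler"):
        r=place_of(p,t)
        for q in r[:1]:
            i,j=np.array(q["point"]).round().astype(int);i=min(max(i,0),383);j=min(max(j,0),511)
            print(t,round(q["confidence"],2),(i,j),C[i,j].round(3))
    cv2.imwrite(f"pics/{n}0.png",p["color"])
E
```

```text
pics
{'t': np.float64(0.0), 'joints': array([ 1.159,  0.481,  1.597, -0.   ,  1.065, -0.047]), 'qd': array([-0.   , -0.001, -0.001, -0.   , -0.001, -0.   ]), 'tau': array([ 1.0000e-03, -9.5062e+01, -4.3020e+01, -0.0000e+00,  1.2000e-02,
       -0.0000e+00]), 'ee_pos': array([0.232, 0.607, 0.242]), 'tool_rot': array([-5.700e-01, -3.089e+00,  2.000e-03]), 'wrist_force': array([-0.065, -0.106,  0.3  ]), 'moment': array([-0.002,  0.022, -0.035]), 'grasp_force': np.float64(0.0), 'width': np.float64(0.998)}
scene [-0.18072813 -0.60973441  0.87925518] [ 0.82815492 -0.37161738 -0.83423027] [[446.18150704   0.         254.11959215]
 [  0.         446.18150704 191.45405901]
 [  0.           0.           1.        ]] dict_keys(['color', 'range_z', 'camera_matrix', 'xyz', 'attitude', 'shot'])
lid_knob 0.77 (np.int64(196), np.int64(257)) [ 0.481 -0.059  0.152]
small_beaker_center 0.65 (np.int64(214), np.int64(271)) [ 0.481 -0.104  0.115]
medium_beaker_center 0.63 (np.int64(221), np.int64(274)) [ 0.482 -0.113  0.096]
large_beaker_center 0.54 (np.int64(224), np.int64(280)) [ 0.489 -0.127  0.088]
ho
[... 1002 characters left out ...]
[ 0.487 -0.097  0.127]
large_beaker_center 0.55 (np.int64(240), np.int64(307)) [ 0.354 -0.185  0.003]
holder_mouth 0.93 (np.int64(191), np.int64(287)) [ 0.494 -0.109  0.119]
board 0.83 (np.int64(190), np.int64(168)) [0.498 0.25  0.007]
salt_shaker 0.67 (np.int64(193), np.int64(334)) [ 0.503 -0.267  0.005]
spice2 0.76 (np.int64(151), np.int64(354)) [ 0.629 -0.318  0.051]
spice1 0.76 (np.int64(151), np.int64(354)) [ 0.629 -0.318  0.051]
soda_can 0.75 (np.int64(150), np.int64(286)) [ 0.618 -0.106  0.092]
phone 0.85 (np.int64(189), np.int64(332)) [ 0.515 -0.261  0.003]
spoon1 0.82 (np.int64(238), np.int64(308)) [ 0.36  -0.187  0.006]
peeler 0.71 (np.int64(237), np.int64(157)) [0.352 0.275 0.016]
```

```bash
python3 - <<'E'
import cv2,numpy as np
a=cv2.resize(cv2.imread("pics/scene0.png")[130:330,110:410],(600,400),interpolation=2)
b=cv2.resize(cv2.imread("pics/top0.png")[100:280,100:400],(600,360),interpolation=2)
cv2.imwrite("pics/a.png",a);cv2.imwrite("pics/b.png",b)
E
```

```text
(no output)
```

View pics/a.png

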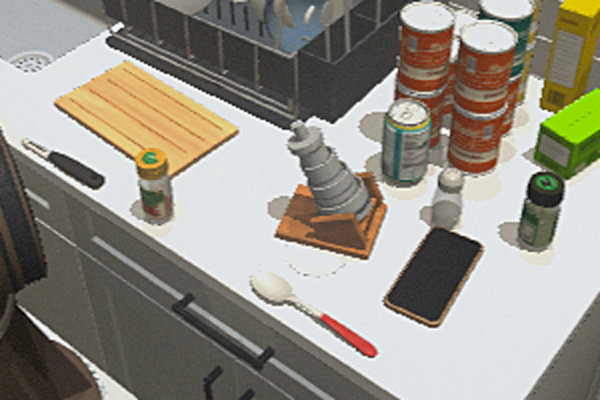

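View pics/b.png

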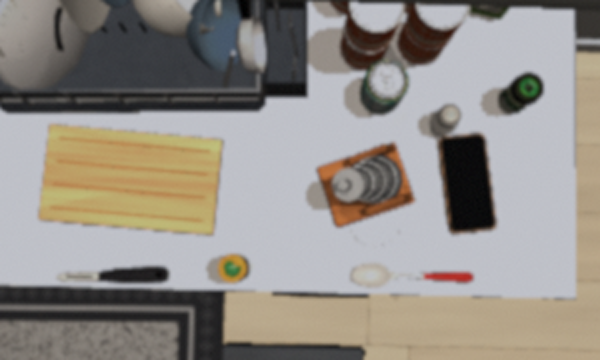

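The pictures show the nest leaning left (about (305,165) in the scene crop), the board to the left, a yellow-capped spice jar between board and robot, and the can behind the holder. Next I fit the nest's profile and the board to the depth data from both views.

```bash
cat >> h.py <<'E'
from scipy.optimize import least_squares
CYL=[(35,-30,0),(29.5,-26,30),(24.3,-22,60),(19,-18,90),(23.5,82,93),(8,93,115)]
def axis(yaw,tilt): return np.array([np.sin(tilt)*np.cos(yaw),np.sin(tilt)*np.sin(yaw),np.cos(tilt)])
def sdf(x,P,cyl=CYL):
    a=axis(x[3],x[4]);d=P-x[:3];s=d@a;r=np.linalg.norm(d-np.outer(s,a),axis=1);o=[]
    for R_,lo,hi in cyl:
        q=np.c_[r-R_/1e3,np.abs(s-(lo+hi)/2e3)-(hi-lo)/2e3]
        o.append(np.minimum(q.max(1),0)+np.linalg.norm(np.maximum(q,0),axis=1))
    return np.min(o,0)
def fitnest(P,x0,cyl=CYL):
    return least_squares(lambda x:sdf(x,P,cyl),x0,loss="soft_l1",f_scale=.002)
E
python3 - <<'E'
from h import *
A=[]
for n in("scene","top"):
    p=get_image(n);C=cloud(p);ok=p["range_z"]>0
    M=ok&(np.hypot(C[...,0]-.485,C[...,1]+.09)<.075)&(C[...,2]>.075)&(C[...,2]<.21)
    P=C[M];f=fitnest(P,[.49,-.115,.065,1.6,.436]);A.append(P)
    print(n,len(P),f.x.round(4),np.abs(f.fun).mean().round(4))
    r=regions_of(p,"board")[0];m=r["pixels"]&ok;B=C[m];B=B[np.abs(B[:,2]-np.median(B[:,2]))<.01]
    (c,s,t)=cv2.minAreaRect(B[:,:2].astype(np.float32));print("board",c,s,t,np.median(B[:,2]).round(4),cv2.boxPoints((c,s,t)).round(3).tolist())
    W=C[ok&(np.abs(C[...,2])<.02)];print("table z",np.median(W[:,2]).round(4))
f=fitnest(np.vstack(A),[.49,-.115,.065,1.6,.436]);x=f.x
print(x.round(4),np.abs(f.fun).mean(),"knob",x[:3]+.104*axis(*x[3:]),"deg",np.degrees(x[3:]))
for dx in(-.02,-.01,0,.01,.02):pass
E
```

```text
scene 756 [ 0.5039 -0.1106  0.0615  1.8988  0.5008] 0.0012
board (0.502490758895874, 0.2570643424987793) (0.27127212285995483, 0.1576322764158249) 86.65656280517578 0.0115 [[0.41600000858306885, 0.12600000202655792], [0.5730000138282776, 0.11699999868869781], [0.5889999866485596, 0.3880000114440918], [0.4320000112056732, 0.3970000147819519]]
table z -0.0
top 476 [ 0.5028 -0.11    0.0614  1.9244  0.5   ] 0.0017
board (0.5001971125602722, 0.2593006491661072) (0.2699919044971466, 0.15205197036266327) 86.1904067993164 0.011 [[0.41499999165534973, 0.12999999523162842], [0.5669999718666077, 0.11999999731779099], [0.5849999785423279, 0.3889999985694885], [0.43299999833106995, 0.39899998903274536]]
table z 0.0
[ 0.5035 -0.1103  0.0615  1.8978  0.4994] 0.0014490052175687989 knob [ 0.4874743  -0.06316484  0.15276068] deg [108.73384211  28.61324116]
```

```bash
cat >> h.py <<'E'
def rel(xyz,phi=None):
    """travel (cm) and turn (deg) taking TCP to xyz with closing line at world angle phi (deg, mod 180)"""
    s=observe();M=R.from_rotvec(s["tool_rot"]).as_matrix();t=M.T@(np.array(xyz)-s["ee_pos"])*100
    y=np.degrees(np.arctan2(M[1,1],M[0,1]));x=np.degrees(np.arctan2(M[1,0],M[0,0]))
    tn=0 if phi is None else -((phi-y+90)%180-90)
    print("travel",t.round(2),"turn",round(tn,1),"| phi",round(y,1),"pos",np.array(s["ee_pos"]).round(4),"w",round(float(s["width"])*8.54,2),"t",s["t"],"q6",round(s["joints"][5],2))
    return t
def axes():
    M=R.from_rotvec(observe()["tool_rot"]).as_matrix();print(M.round(3))
E
python3 -c "
from h import *
axes();rel([.487,-.062,.242],18.7);rel([.487,-.062,.160],18.7)"
```

```text
[[-0.934  0.357 -0.   ]
 [ 0.357  0.934 -0.   ]
 [-0.    -0.    -1.   ]]
travel [-4.771e+01 -5.342e+01  3.000e-02] turn 50.4 | phi 69.1 pos [0.2319 0.6072 0.2423] w 8.52 t 1.6 q6 -0.05
travel [-47.71 -53.42   8.23] turn 50.4 | phi 69.1 pos [0.2319 0.6072 0.2423] w 8.52 t 1.6 q6 -0.05
```

Emit:
play_rows --steps '[{"fingers": 3.5, "travel": [-47.7, -53.4, 0], "turn": 50.4}, {"fingers": 3.5, "travel": [-47.7, -53.4, 0], "turn": 50.4}, {"fingers": 3.5, "travel": [-47.7, -53.4, 0], "turn": 50.4}, {"fingers": 3.5, "travel": [-47.7, -53.4, 0], "turn": 50.4}, {"fingers": 3.5, "travel": [-47.7, -53.4, 0], "turn": 50.4}, {"fingers": 3.5, "travel": [-47.7, -53.4, 0], "turn": 50.4}, {"fingers": 3.5, "travel": [-47.7, -53.4, 0], "turn": 50.4}, {"fingers": 3.5, "travel": [-47.7, -53.4, 0], "turn": 50.4}]' --squeeze 20

```text
t: 2.4
ee_pos: [0.3748, 0.2317, 0.2426]
tool_rot: [1.831, 2.552, 0.001]
wrist_force: [2.0, -0.3, 0.2]
width: 0.404
grasp_force: 0.0
```

```bash
python3 -c "
from h import *
axes();rel([.487,-.062,.200],18.7)"
```

```text
[[-0.321  0.947  0.001]
 [ 0.947  0.321  0.   ]
 [ 0.     0.001 -1.   ]]
travel [-31.42   1.21   4.26] turn -0.0 | phi 18.7 pos [0.3748 0.2317 0.2426] w 3.45 t 2.4 q6 0.16
```

Emit:
play_rows --steps '[{"fingers": 3.5, "travel": [-31.4, 1.2, 3.0], "turn": 0}, {"fingers": 3.5, "travel": [-31.4, 1.2, 3.0], "turn": 0}, {"fingers": 3.5, "travel": [-31.4, 1.2, 3.0], "turn": 0}, {"fingers": 3.5, "travel": [-31.4, 1.2, 3.0], "turn": 0}, {"fingers": 3.5, "travel": [-31.4, 1.2, 3.0], "turn": 0}, {"fingers": 3.5, "travel": [-31.4, 1.2, 3.0], "turn": 0}, {"fingers": 3.5, "travel": [-31.4, 1.2, 3.0], "turn": 0}, {"fingers": 3.5, "travel": [-31.4, 1.2, 3.0], "turn": 0}]'

```text
t: 3.2
ee_pos: [0.487, -0.0621, 0.212]
tool_rot: [1.835, 2.55, -0.0]
wrist_force: [0.1, 0.2, 0.4]
width: 0.411
grasp_force: 0.0
```

```bash
python3 -c "
from h import *
rel([.487,-.062,.160],18.7)"
```

```text
travel [0.01 0.   5.2 ] turn -0.2 | phi 18.5 pos [ 0.487  -0.0621  0.212 ] w 3.51 t 3.2 q6 -0.51
```

Descend and grip the knob.

Emit:
play_rows --steps '[{"fingers": 3.5, "travel": [0, 0, 3.0], "turn": 0}, {"fingers": 3.5, "travel": [0, 0, 4.5], "turn": 0}, {"fingers": 3.5, "travel": [0, 0, 5.1], "turn": 0}, {"fingers": 3.5, "travel": [0, 0, 5.1], "turn": 0}, {"fingers": 1.2, "travel": [0, 0, 5.1], "turn": 0}, {"fingers": 1.2, "travel": [0, 0, 5.1], "turn": 0}, {"fingers": 1.2, "travel": [0, 0, 5.1], "turn": 0}, {"fingers": 1.2, "travel": [0, 0, 5.1], "turn": 0}]' --squeeze 25

```text
t: 4.0
ee_pos: [0.4867, -0.0599, 0.1621]
tool_rot: [1.831, 2.552, 0.001]
wrist_force: [-2.0, 3.9, 8.5]
width: 0.17
grasp_force: 24.8
```

Emit:
play_rows --steps '[{"fingers": 1.2, "travel": [0.5, 0, -0.9], "turn": 0}, {"fingers": 1.2, "travel": [1.0, 0, -1.8], "turn": 0}, {"fingers": 1.2, "travel": [2.0, 0, -3.6], "turn": 0}, {"fingers": 1.2, "travel": [3.5, 0, -7.0], "turn": 0}, {"fingers": 1.2, "travel": [3.5, 0, -7.0], "turn": 0}]'

```text
t: 4.5
ee_pos: [0.4765, -0.0258, 0.2354]
tool_rot: [1.827, 2.55, 0.005]
wrist_force: [-0.6, -0.6, -1.9]
width: 0.167
grasp_force: 24.4
```

```bash
python3 - <<'E'
from h import *
rel([.5,.295,.12])
p=get_image("scene");C=cloud(p);P=C[(p["range_z"]>0)&(np.hypot(C[...,0]-.485,C[...,1]+.09)<.075)&(C[...,2]>.075)&(C[...,2]<.16)]
c2=[(35,-30,0),(29.5,-26,30),(24.3,-22,60),(19,-18,90)]
f=fitnest(P,[.5035,-.110,.0615,1.898,.4994],c2);print(f.x.round(4),np.abs(f.fun).mean(),f.x[:3]+.09*axis(*f.x[3:]))
cv2.imwrite("pics/l.png",cv2.resize(p["color"][120:280,170:370],(800,640))[:600])
E
```

```text
travel [29.65 12.47 11.54] turn 0 | phi 18.7 pos [ 0.4765 -0.0258  0.2354] w 1.43 t 4.5 q6 -0.45
[ 0.5046 -0.1107  0.061   1.9319  0.4937] 0.00133888469007025 [ 0.48948955 -0.07083636  0.14028735]
```

View pics/l.png

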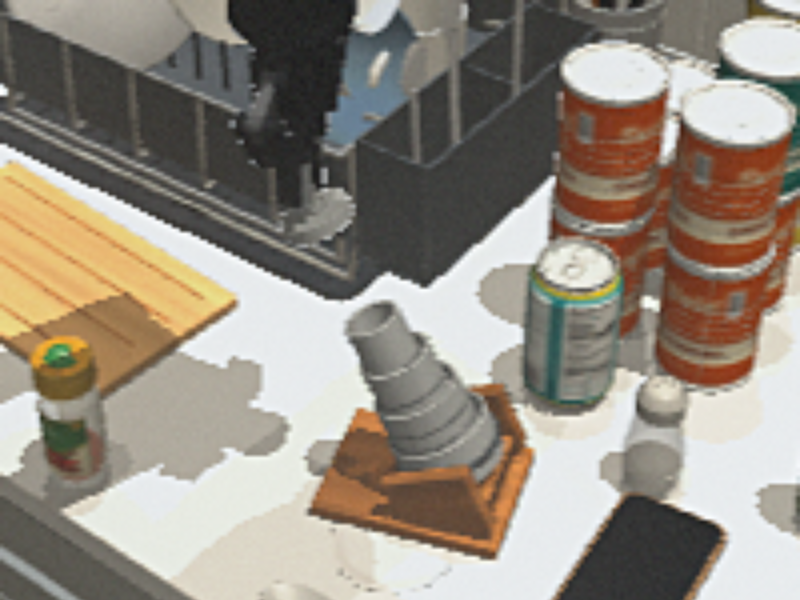

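Emit:
play_rows --steps '[{"fingers": 1.2, "travel": [29.6, 12.5, 5], "turn": 0}, {"fingers": 1.2, "travel": [29.6, 12.5, 5], "turn": 0}, {"fingers": 1.2, "travel": [29.6, 12.5, 5], "turn": 0}, {"fingers": 1.2, "travel": [29.6, 12.5, 5], "turn": 0}, {"fingers": 1.2, "travel": [29.6, 12.5, 5], "turn": 0}, {"fingers": 1.2, "travel": [29.6, 12.5, 5], "turn": 0}, {"fingers": 1.2, "travel": [29.6, 12.5, 5], "turn": 0}, {"fingers": 1.2, "travel": [29.6, 12.5, 5], "turn": 0}]'

```text
t: 5.35
ee_pos: [0.4983, 0.2965, 0.1802]
tool_rot: [-1.827, -2.555, 0.0]
wrist_force: [1.1, -1.5, 0.4]
width: 0.172
grasp_force: 24.5
```

```bash
python3 -c "
from h import *
rel([.5,.295,.062])"
```

```text
travel [-0.2   0.12 11.81] turn 0 | phi 18.9 pos [0.4983 0.2965 0.1802] w 1.46 t 5.35 q6 0.15
```

Emit:
play_rows --steps '[{"fingers": 1.2, "travel": [0, 0, 5], "turn": 0}, {"fingers": 1.2, "travel": [0, 0, 9], "turn": 0}, {"fingers": 1.2, "travel": [0, 0, 11.2], "turn": 0}, {"fingers": 1.2, "travel": [0, 0, 11.9], "turn": 0}, {"fingers": 1.2, "travel": [0, 0, 12.2], "turn": 0}, {"fingers": 1.2, "travel": [0, 0, 12.4], "turn": 0}]' --squeeze 20

```text
t: 5.95
ee_pos: [0.4994, 0.2934, 0.0581]
tool_rot: [1.831, 2.552, 0.002]
wrist_force: [-0.8, -0.5, 0.1]
width: 0.166
grasp_force: 24.5
```

Emit:
play_rows --steps '[{"fingers": 1.2, "travel": [0, 0, 0.3], "turn": 0}, {"fingers": 1.2, "travel": [0, 0, 0.5], "turn": 0}, {"fingers": 1.2, "travel": [0, 0, 0.7], "turn": 0}, {"fingers": 1.2, "travel": [0, 0, 0.8], "turn": 0}, {"fingers": 1.2, "travel": [0, 0, 0.9], "turn": 0}, {"fingers": 1.2, "travel": [0, 0, 1.0], "turn": 0}]'

```text
t: 6.55
ee_pos: [0.4999, 0.2936, 0.0488]
tool_rot: [1.83, 2.552, 0.003]
wrist_force: [1.5, -8.2, 30.2]
width: 0.175
grasp_force: 27.6
```

Emit:
play_rows --steps '[{"fingers": 1.2, "travel": [0, 0, -0.3], "turn": 0}, {"fingers": 1.2, "travel": [0, 0, -0.3], "turn": 0}]'

```text
t: 6.75
ee_pos: [0.499, 0.2936, 0.0508]
tool_rot: [1.831, 2.553, 0.001]
wrist_force: [-0.4, 0.6, -0.4]
width: 0.167
grasp_force: 24.9
```

```bash
python3 - <<'E'
from h import *
p=get_image("scene")
u,v=proj(p,[.5,.295,.04])[0].astype(int)
cv2.imwrite("pics/m.png",cv2.resize(p["color"][v-50:v+40,u-60:u+60],(720,540)))
E
```

```text
(no output)
```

View pics/m.png

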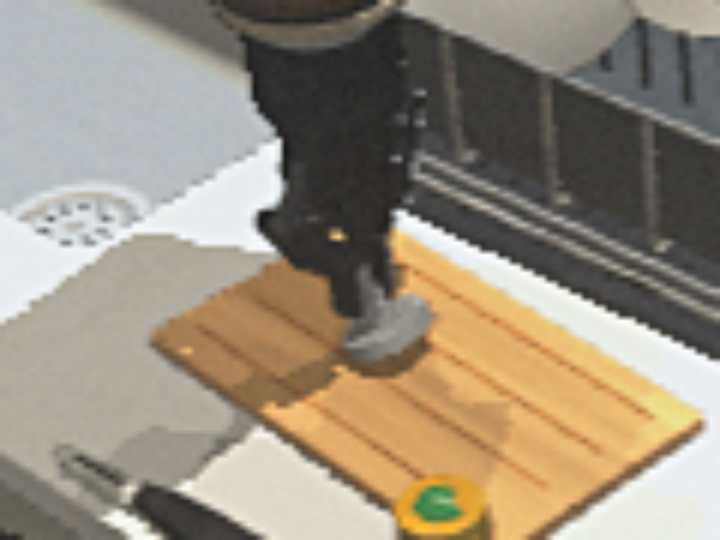

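Emit:
play_rows --steps '[{"fingers": 1.2, "travel": [0, 0, 0.15], "turn": 0}, {"fingers": 1.6, "travel": [0, 0, 0.15], "turn": 0}, {"fingers": 1.8, "travel": [0, 0, 0.15], "turn": 0}, {"fingers": 2.0, "travel": [0, 0, 0.15], "turn": 0}, {"fingers": 2.8, "travel": [0, 0, 0.15], "turn": 0}, {"fingers": 3.0, "travel": [0, 0, -2], "turn": 0}, {"fingers": 4.0, "travel": [0, 0, -6], "turn": 0}, {"fingers": 5.3, "travel": [0, 0, -10], "turn": 0}]'

```text
t: 7.6
ee_pos: [0.4981, 0.2932, 0.1508]
tool_rot: [-1.831, -2.552, 0.003]
wrist_force: [0.7, 0.7, 0.8]
width: 0.618
grasp_force: 0.0
```

```bash
python3 - <<'E'
from h import *
p=get_image("scene");C=cloud(p)
r=place_of(p,"lid_knob");print([(q["confidence"],q["point"],C[tuple(np.array(q["point"]).round().astype(int))].round(3)) for q in r[:2]])
P=C[(p["range_z"]>0)&(np.hypot(C[...,0]-.50,C[...,1]-.293)<.05)&(C[...,2]>.017)&(C[...,2]<.07)]
c=[(23.5,0,11),(8,11,33)]
f=fitnest(P,[.50,.29,.012,1.9,.05],c);print(len(P),f.x.round(4),np.abs(f.fun).mean())
a=axis(1.915,.4965)
rim=np.array([.4885,-.069,.1405]);print("rim",rim)
rel([.4885,-.065,.22],18.7)
E
```

```text
[(0.63, [178.4, 176.9], array([0.499, 0.276, 0.038]))]
139 [0.502  0.2791 0.0116 0.5294 0.0405] 0.001339099276867483
rim [ 0.4885 -0.069   0.1405]
travel [-33.67 -12.69  -6.62] turn 0.0 | phi 18.7 pos [0.5011 0.2948 0.1551] w 5.34 t 7.7 q6 0.15
```

Emit:
play_rows --steps '[{"fingers": 5.3, "travel": [-34.5, -12.8, -6], "turn": 0}, {"fingers": 5.3, "travel": [-34.5, -12.8, -6], "turn": 0}, {"fingers": 5.3, "travel": [-34.5, -12.8, -6], "turn": 0}, {"fingers": 5.3, "travel": [-34.5, -12.8, -6], "turn": 0}, {"fingers": 5.3, "travel": [-34.5, -12.8, -6], "turn": 0}, {"fingers": 5.3, "travel": [-34.5, -12.8, -6], "turn": 0}, {"fingers": 5.3, "travel": [-34.5, -12.8, -6], "turn": 0}, {"fingers": 5.3, "travel": [-34.5, -12.8, -6], "turn": 0}]'

```text
t: 8.5
ee_pos: [0.4878, -0.0777, 0.2107]
tool_rot: [1.833, 2.55, -0.0]
wrist_force: [1.4, 0.8, 0.1]
width: 0.625
grasp_force: 0.0
```

```bash
python3 - <<'E'
from h import *
rel([.491,-.0745,.131],18.7)
E
```

```text
travel [0.21 0.4  7.97] turn -0.1 | phi 18.6 pos [ 0.4878 -0.0777  0.2107] w 5.34 t 8.5 q6 -0.54
```

Emit:
play_rows --steps '[{"fingers": 5.3, "travel": [0, 0, 3.0], "turn": 0}, {"fingers": 5.3, "travel": [0, 0, 5.0], "turn": 0}, {"fingers": 5.3, "travel": [0, 0, 5.0], "turn": 0}]'

```text
t: 8.8
ee_pos: [0.4863, -0.0743, 0.1581]
tool_rot: [-1.83, -2.549, 0.003]
wrist_force: [-0.7, 0.3, 0.6]
width: 0.619
grasp_force: 0.0
```

```bash
python3 - <<'E'
from h import *
rel([.491,-.0745,.131],18.7)
E
```

```text
travel [-0.18  0.45  2.7 ] turn -0.0 | phi 18.7 pos [ 0.4863 -0.0743  0.1581] w 5.28 t 8.8 q6 -0.54
```

Emit:
play_rows --steps '[{"fingers": 5.3, "travel": [-0.1, 0.4, 1.5], "turn": 0}, {"fingers": 5.3, "travel": [-0.1, 0.4, 2.6], "turn": 0}, {"fingers": 5.3, "travel": [-0.1, 0.4, 2.6], "turn": 0}, {"fingers": 3.4, "travel": [-0.1, 0.4, 2.6], "turn": 0}, {"fingers": 3.4, "travel": [-0.1, 0.4, 2.6], "turn": 0}, {"fingers": 3.4, "travel": [-0.1, 0.4, 2.6], "turn": 0}, {"fingers": 3.4, "travel": [-0.1, 0.4, 2.6], "turn": 0}]' --squeeze 25

```text
t: 9.5
ee_pos: [0.4924, -0.0739, 0.1348]
tool_rot: [1.831, 2.552, 0.001]
wrist_force: [-2.1, 2.4, 4.1]
width: 0.439
grasp_force: 27.2
```

Emit:
play_rows --steps '[{"fingers": 3.4, "travel": [0.8, 0, -1.5], "turn": 0}, {"fingers": 3.4, "travel": [1.6, 0, -3.0], "turn": 0}, {"fingers": 3.4, "travel": [2.4, 0, -4.5], "turn": 0}, {"fingers": 3.4, "travel": [3.3, 0, -6.2], "turn": 0}, {"fingers": 3.4, "travel": [4.2, 0, -7.9], "turn": 0}, {"fingers": 3.4, "travel": [5.1, 0, -9.5], "turn": 0}, {"fingers": 3.4, "travel": [5.5, 0, -11.5], "turn": 0}, {"fingers": 3.4, "travel": [5.5, 0, -12.5], "turn": 0}]'

```text
t: 10.3
ee_pos: [0.4749, -0.0215, 0.2609]
tool_rot: [1.829, 2.552, 0.002]
wrist_force: [0.3, -0.3, -0.9]
width: 0.439
grasp_force: 26.6
```

```bash
python3 - <<'E'
from h import *
e=np.array(observe()["ee_pos"])
p=get_image("scene");C=cloud(p)
P=C[(p["range_z"]>0)&(np.hypot(C[...,0]-e[0],C[...,1]-e[1]+.03)<.08)&(C[...,2]>.13)&(C[...,2]<e[2]-.013)]
b=fitnest(P,[*(e-.1*axis(1.9,.5)),1.9,.5],[(19,0,112)]);print(len(P),b.x.round(4),np.abs(b.fun).mean(),"tcp",e)
rel([.5,.345,.22],18.7)
cv2.imwrite("pics/n.png",cv2.resize(p["color"][100:240,190:370],(720,560)))
E
```

```text
480 [ 0.489  -0.063   0.1659  1.8848  0.4412] 0.0011127115787401601 tcp [ 0.47488061 -0.02154739  0.26088414]
travel [33.97 14.09  4.16] turn 0.0 | phi 18.7 pos [ 0.4755 -0.0219  0.2617] w 3.76 t 10.35 q6 -0.44
```

View pics/n.png

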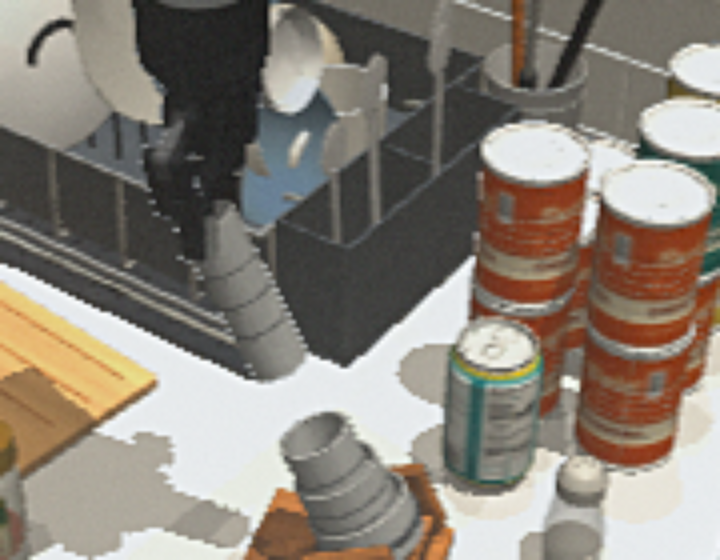

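Emit:
play_rows --steps '[{"fingers": 3.4, "travel": [34, 11, 2], "turn": -71}, {"fingers": 3.4, "travel": [34, 11, 2], "turn": -71}, {"fingers": 3.4, "travel": [34, 11, 2], "turn": -71}, {"fingers": 3.4, "travel": [34, 11, 2], "turn": -71}, {"fingers": 3.4, "travel": [34, 11, 2], "turn": -71}, {"fingers": 3.4, "travel": [34, 11, 2], "turn": -71}, {"fingers": 3.4, "travel": [34, 11, 2], "turn": -71}, {"fingers": 3.4, "travel": [34, 11, 2], "turn": -71}]'

```text
t: 11.15
ee_pos: [0.4694, 0.3398, 0.2381]
tool_rot: [-0.056, -3.141, -0.001]
wrist_force: [0.1, -1.4, -0.5]
width: 0.44
grasp_force: 26.6
```

```bash
python3 - <<'E'
from h import *
axes();rel([.465,.352,.13],89.9)
E
```

```text
[[-0.999  0.035 -0.   ]
 [ 0.035  0.999  0.001]
 [ 0.     0.001 -1.   ]]
travel [ 0.48  1.19 10.81] turn -1.9 | phi 88.0 pos [0.4694 0.3398 0.2381] w 3.76 t 11.15 q6 -0.96
```

Emit:
play_rows --steps '[{"fingers": 3.4, "travel": [0.4, 1.3, 4.5], "turn": -1.9}, {"fingers": 3.4, "travel": [0.4, 1.3, 8.5], "turn": -1.9}, {"fingers": 3.4, "travel": [0.4, 1.3, 10.8], "turn": -1.9}, {"fingers": 3.4, "travel": [0.4, 1.3, 11.6], "turn": -1.9}, {"fingers": 3.4, "travel": [0.4, 1.3, 11.9], "turn": -1.9}, {"fingers": 3.4, "travel": [0.4, 1.3, 12.1], "turn": -1.9}]'

```text
t: 11.75
ee_pos: [0.467, 0.3487, 0.1189]
tool_rot: [0.018, 3.141, 0.001]
wrist_force: [0.1, 0.2, -0.4]
width: 0.436
grasp_force: 26.6
```

Emit:
play_rows --steps '[{"fingers": 3.4, "travel": [0, 0, 0.15], "turn": 0}, {"fingers": 3.4, "travel": [0, 0, 0.3], "turn": 0}, {"fingers": 3.4, "travel": [0, 0, 0.4], "turn": 0}]' --squeeze 20

```text
t: 12.05
ee_pos: [0.4667, 0.3488, 0.1149]
tool_rot: [0.018, 3.141, 0.001]
wrist_force: [0.3, 0.1, -0.3]
width: 0.437
grasp_force: 26.6
```

Emit:
play_rows --steps '[{"fingers": 3.3, "travel": [0, 0, 0.15], "turn": 0}, {"fingers": 3.3, "travel": [0, 0, 0.25], "turn": 0}, {"fingers": 3.3, "travel": [0, 0, 0.3], "turn": 0}]' --squeeze 20

```text
t: 12.35
ee_pos: [0.4665, 0.349, 0.113]
tool_rot: [0.018, 3.141, 0.001]
wrist_force: [-8.8, -2.5, 35.1]
width: 0.437
grasp_force: 30.5
```

Emit:
play_rows --steps '[{"fingers": 3.3, "travel": [-0.15, 0, -0.1], "turn": 0}, {"fingers": 3.3, "travel": [-0.4, 0, -0.14], "turn": 0}, {"fingers": 3.3, "travel": [-0.7, 0, -0.2], "turn": 0}]'

```text
t: 12.65
ee_pos: [0.4731, 0.3488, 0.1144]
tool_rot: [0.018, 3.141, 0.001]
wrist_force: [-6.3, -0.2, 15.5]
width: 0.438
grasp_force: 28.8
```

Emit:
play_rows --steps '[{"fingers": 3.3, "travel": [-0.3, 0, -0.02], "turn": 0}, {"fingers": 3.3, "travel": [-0.6, 0, -0.04], "turn": 0}, {"fingers": 3.3, "travel": [-0.9, 0, -0.06], "turn": 0}]'

```text
t: 12.95
ee_pos: [0.4824, 0.3487, 0.1149]
tool_rot: [0.018, 3.141, 0.001]
wrist_force: [-3.5, -0.6, 12.9]
width: 0.435
grasp_force: 29.4
```

```bash
cat >> h.py <<'E'
def fitheld(r,H,x0,zlo,zhi,rad=.07):
    p=get_image("scene");C=cloud(p);x0=np.array(x0,float)
    P=C[(p["range_z"]>0)&(np.hypot(C[...,0]-x0[0],C[...,1]-x0[1])<rad)&(C[...,2]>zlo)&(C[...,2]<zhi)]
    b=fitnest(P,x0,[(r,0,H)]);print(len(P),"bottom",b.x[:3].round(4),"yaw,tilt deg",np.degrees(b.x[3:]).round(1),"err",np.abs(b.fun).mean().round(4));return p
E
python3 - <<'E'
from h import *
e=observe()["ee_pos"];print(e)
fitheld(19,112,[e[0]+.03,e[1],.014,3.14,.3],.02,.10,.06)
E
```

```text
[0.48244194 0.3486875  0.11494267]
253 bottom [ 0.5174  0.3454 -0.0051] yaw,tilt deg [173.3  16.8] err 0.0029
```

Emit:
play_rows --steps '[{"fingers": 3.3, "travel": [-0.4, 0, -0.05], "turn": 0}, {"fingers": 3.3, "travel": [-0.8, 0, -0.07], "turn": 0}, {"fingers": 3.3, "travel": [-1.2, 0, -0.07], "turn": 0}, {"fingers": 3.3, "travel": [-1.5, 0, -0.05], "turn": 0}]'

```text
t: 13.4
ee_pos: [0.4975, 0.3484, 0.1151]
tool_rot: [0.018, 3.141, 0.001]
wrist_force: [-1.6, -0.1, 7.2]
width: 0.436
grasp_force: 29.7
```

Emit:
play_rows --steps '[{"fingers": 3.3, "travel": [-0.4, 0, 0.06], "turn": 0}, {"fingers": 3.3, "travel": [-0.8, 0, 0.1], "turn": 0}, {"fingers": 3.3, "travel": [-1.1, 0, 0.14], "turn": 0}]'

```text
t: 13.7
ee_pos: [0.5087, 0.3483, 0.1137]
tool_rot: [0.018, 3.141, 0.001]
wrist_force: [-2.0, -0.9, 7.4]
width: 0.438
grasp_force: 30.6
```

```bash
python3 - <<'E'
from h import *
e=observe()["ee_pos"];print(e)
fitheld(19,112,[e[0],e[1],.012,3.14,.05],.02,.095,.04)
E
```

```text
[0.50866821 0.34827862 0.11369068]
235 bottom [ 0.5142  0.3481 -0.0173] yaw,tilt deg [183.    3.8] err 0.0014
```

Emit:
play_rows --steps '[{"fingers": 3.3, "travel": [-0.3, 0, 0.05], "turn": 0}, {"fingers": 3.8, "travel": [-0.4, 0, 0.05], "turn": 0}, {"fingers": 4.1, "travel": [-0.4, 0, 0.05], "turn": 0}, {"fingers": 4.6, "travel": [-0.4, 0, 0.05], "turn": 0}, {"fingers": 5.0, "travel": [-0.4, 0, -0.5], "turn": 0}, {"fingers": 5.2, "travel": [-0.4, 0, -3], "turn": 0}, {"fingers": 6.2, "travel": [-0.4, 0, -7.5], "turn": 0}, {"fingers": 6.2, "travel": [-0.4, 0, -11], "turn": 0}]'

```text
t: 14.55
ee_pos: [0.5123, 0.3481, 0.2251]
tool_rot: [0.018, 3.141, 0.0]
wrist_force: [1.0, -0.0, -0.4]
width: 0.721
grasp_force: 0.0
```

```bash
python3 - <<'E'
from h import *
p=fitheld(19,112,[.512,.348,.012,3.14,.05],.02,.15,.04)
C=cloud(p);P=C[(p["range_z"]>0)&(np.hypot(C[...,0]-.485,C[...,1]+.09)<.075)&(C[...,2]>.07)&(C[...,2]<.16)]
c2=[(35,-30,0),(29.5,-26,30),(24.3,-22,60)]
f=fitnest(P,[.5035,-.110,.0615,1.898,.4994],c2);print(f.x.round(4),np.abs(f.fun).mean(),"rims60,30",f.x[:3]+.06*axis(*f.x[3:]),f.x[:3]+.03*axis(*f.x[3:]))
rel([.4965,-.087,.20],18.7)
E
```

```text
399 bottom [0.5131 0.3476 0.0112] yaw,tilt deg [183.6   0.8] err 0.0017
[ 0.5046 -0.1105  0.0609  1.9547  0.4777] 0.0014604277691844718 rims60,30 [ 0.4942285  -0.08494712  0.11419219] [ 0.49939445 -0.09773544  0.08755064]
travel [  1.32 -43.68   2.9 ] turn 70.7 | phi 89.4 pos [0.5144 0.3495 0.2308] w 6.19 t 14.6 q6 -1.01
```

Emit:
play_rows --steps '[{"fingers": 6.2, "travel": [1.3, -43.9, 3.0], "turn": 69.4}, {"fingers": 6.2, "travel": [1.3, -43.9, 3.0], "turn": 69.4}, {"fingers": 6.2, "travel": [1.3, -43.9, 3.0], "turn": 69.4}, {"fingers": 6.2, "travel": [1.3, -43.9, 3.0], "turn": 69.4}, {"fingers": 6.2, "travel": [1.3, -43.9, 3.0], "turn": 69.4}, {"fingers": 6.2, "travel": [1.3, -43.9, 3.0], "turn": 69.4}, {"fingers": 6.2, "travel": [1.3, -43.9, 3.0], "turn": 69.4}, {"fingers": 6.2, "travel": [1.3, -43.9, 3.0], "turn": 69.4}]'

```text
t: 15.4
ee_pos: [0.4956, -0.0525, 0.1959]
tool_rot: [1.796, 2.577, 0.0]
wrist_force: [0.4, -0.3, -0.7]
width: 0.724
grasp_force: 0.0
```

```bash
python3 - <<'E'
from h import *
rel([.496,-.090,.15],20)
E
```

```text
travel [-3.53 -1.26  4.6 ] turn 0.3 | phi 20.3 pos [ 0.4956 -0.0525  0.1959] w 6.18 t 15.4 q6 -0.52
```

Emit:
play_rows --steps '[{"fingers": 6.2, "travel": [-3.5, -1.3, 1.0], "turn": 0.3}, {"fingers": 6.2, "travel": [-3.5, -1.3, 3.0], "turn": 0.3}, {"fingers": 6.2, "travel": [-3.5, -1.3, 4.6], "turn": 0.3}, {"fingers": 6.2, "travel": [-3.5, -1.3, 4.6], "turn": 0.3}]'

```text
t: 15.8
ee_pos: [0.4949, -0.0881, 0.1483]
tool_rot: [-1.795, -2.575, 0.002]
wrist_force: [-0.4, 0.0, -0.2]
width: 0.724
grasp_force: 0.0
```

```bash
python3 - <<'E'
from h import *
rel([.496,-.090,.105],20)
E
```

```text
travel [-0.22  0.05  4.33] turn 0.3 | phi 20.3 pos [ 0.4949 -0.0881  0.1483] w 6.18 t 15.8 q6 -0.59
```

Emit:
play_rows --steps '[{"fingers": 6.2, "travel": [-0.1, 0, 2.5], "turn": 0}, {"fingers": 6.2, "travel": [-0.1, 0, 4.2], "turn": 0}, {"fingers": 6.2, "travel": [-0.1, 0, 4.2], "turn": 0}, {"fingers": 4.4, "travel": [-0.1, 0, 4.2], "turn": 0}, {"fingers": 4.4, "travel": [-0.1, 0, 4.2], "turn": 0}, {"fingers": 4.4, "travel": [-0.1, 0, 4.2], "turn": 0}, {"fingers": 4.4, "travel": [-0.1, 0, 4.2], "turn": 0}]' --squeeze 25

```text
t: 16.5
ee_pos: [0.497, -0.0889, 0.1087]
tool_rot: [1.794, 2.577, 0.001]
wrist_force: [-2.5, 3.3, 10.4]
width: 0.561
grasp_force: 27.3
```

Emit:
play_rows --steps '[{"fingers": 4.4, "travel": [0.5, 0, -1.2], "turn": 0}, {"fingers": 4.4, "travel": [1.2, 0, -2.5], "turn": 0}, {"fingers": 4.4, "travel": [2.0, 0, -4.0], "turn": 0}, {"fingers": 4.4, "travel": [2.8, 0, -5.5], "turn": 0}, {"fingers": 4.4, "travel": [3.6, 0, -7.2], "turn": 0}, {"fingers": 4.4, "travel": [4.0, 0, -10], "turn": 0}, {"fingers": 4.4, "travel": [4.0, 0, -13], "turn": 0}, {"fingers": 4.4, "travel": [4.0, 0, -13], "turn": 0}]'

```text
t: 17.3
ee_pos: [0.4843, -0.0511, 0.2423]
tool_rot: [1.791, 2.574, 0.004]
wrist_force: [0.9, -0.2, -2.4]
width: 0.561
grasp_force: 26.7
```

```bash
python3 - <<'E'
from h import *
e=np.array(observe()["ee_pos"])
fitheld(24.3,86,[*(e-.08*axis(1.92,.45)),1.92,.45],.125,e[2]-.014,.08);print(e)
rel([.48,.20,.20],90)
E
```

```text
418 bottom [ 0.4952 -0.0807  0.1708] yaw,tilt deg [108.9  25.3] err 0.0011
[ 0.48431725 -0.05114702  0.24225412]
travel [23.68  8.37  4.02] turn -69.7 | phi 20.3 pos [ 0.4835 -0.0511  0.2404] w 4.83 t 17.35 q6 -0.52
```

Emit:
play_rows --steps '[{"fingers": 4.4, "travel": [23.8, 10.8, 3], "turn": -69.7}, {"fingers": 4.4, "travel": [23.8, 10.8, 3], "turn": -69.7}, {"fingers": 4.4, "travel": [23.8, 10.8, 3], "turn": -69.7}, {"fingers": 4.4, "travel": [23.8, 10.8, 3], "turn": -69.7}, {"fingers": 4.4, "travel": [23.8, 10.8, 3], "turn": -69.7}, {"fingers": 4.4, "travel": [23.8, 10.8, 3], "turn": -69.7}, {"fingers": 4.4, "travel": [23.8, 10.8, 3], "turn": -69.7}, {"fingers": 4.4, "travel": [23.8, 10.8, 3], "turn": -69.7}]'

```text
t: 18.15
ee_pos: [0.5003, 0.2101, 0.207]
tool_rot: [-0.014, -3.14, 0.001]
wrist_force: [-0.8, 0.1, -1.7]
width: 0.563
grasp_force: 27.0
```

```bash
python3 - <<'E'
from h import *
rel([.502,.21,.097],90)
E
```

```text
travel [-0.19  0.   11.  ] turn -0.5 | phi 89.5 pos [0.5003 0.2101 0.207 ] w 4.81 t 18.15 q6 -1.22
```

Emit:
play_rows --steps '[{"fingers": 4.4, "travel": [-0.2, 0, 4], "turn": -0.5}, {"fingers": 4.4, "travel": [-0.2, 0, 8], "turn": -0.5}, {"fingers": 4.4, "travel": [-0.2, 0, 10], "turn": -0.5}, {"fingers": 4.4, "travel": [-0.2, 0, 10.7], "turn": -0.5}, {"fingers": 4.4, "travel": [-0.2, 0, 11.0], "turn": -0.5}, {"fingers": 4.4, "travel": [-0.2, 0, 11.1], "turn": -0.5}]'

```text
t: 18.75
ee_pos: [0.5036, 0.2094, 0.0973]
tool_rot: [0.012, 3.141, 0.0]
wrist_force: [0.5, 0.3, -1.0]
width: 0.559
grasp_force: 27.0
```

Emit:
play_rows --steps '[{"fingers": 4.4, "travel": [0, 0, 0.15], "turn": 0}, {"fingers": 4.4, "travel": [0, 0, 0.2], "turn": 0}]'

```text
t: 18.95
ee_pos: [0.5039, 0.2094, 0.0956]
tool_rot: [0.012, 3.14, 0.001]
wrist_force: [-1.3, -0.0, -1.2]
width: 0.561
grasp_force: 27.0
```

Emit:
play_rows --steps '[{"fingers": 4.4, "travel": [0, 0, 0.1], "turn": 0}, {"fingers": 4.4, "travel": [0, 0, 0.1], "turn": 0}]'

```text
t: 19.15
ee_pos: [0.5035, 0.2093, 0.094]
tool_rot: [0.012, 3.141, 0.0]
wrist_force: [0.3, 0.0, -1.7]
width: 0.561
grasp_force: 27.0
```

Emit:
play_rows --steps '[{"fingers": 4.4, "travel": [0, 0, 0.1], "turn": 0}, {"fingers": 4.4, "travel": [0, 0, 0.1], "turn": 0}]'

```text
t: 19.35
ee_pos: [0.5035, 0.2093, 0.093]
tool_rot: [0.012, 3.141, 0.0]
wrist_force: [-0.3, -0.4, 3.2]
width: 0.559
grasp_force: 27.7
```

Emit:
play_rows --steps '[{"fingers": 4.4, "travel": [0, 0, 0.07], "turn": 0}, {"fingers": 4.4, "travel": [0, 0, 0.07], "turn": 0}]'

```text
t: 19.55
ee_pos: [0.5036, 0.2093, 0.0926]
tool_rot: [0.012, 3.141, 0.0]
wrist_force: [-1.6, -0.5, 12.2]
width: 0.565
grasp_force: 28.7
```

Contact at about 12 N; begin the levelling arc.

Emit:
play_rows --steps '[{"fingers": 4.4, "travel": [-0.3, 0, -0.02], "turn": 0}, {"fingers": 4.4, "travel": [-0.6, 0, -0.03], "turn": 0}, {"fingers": 4.4, "travel": [-0.9, 0, -0.04], "turn": 0}]'

```text
t: 19.85
ee_pos: [0.5122, 0.2091, 0.0929]
tool_rot: [-0.012, -3.141, 0.0]
wrist_force: [-2.4, -0.9, 9.4]
width: 0.559
grasp_force: 28.5
```

Emit:
play_rows --steps '[{"fingers": 4.4, "travel": [-0.3, 0, 0.02], "turn": 0}, {"fingers": 4.4, "travel": [-0.6, 0, 0.04], "turn": 0}, {"fingers": 4.4, "travel": [-0.9, 0, 0.06], "turn": 0}]'

```text
t: 20.15
ee_pos: [0.5213, 0.2091, 0.0922]
tool_rot: [-0.012, -3.141, 0.0]
wrist_force: [-2.3, -0.7, 8.2]
width: 0.561
grasp_force: 28.7
```

```bash
python3 - <<'E'
from h import *
e=observe()["ee_pos"];print(e)
fitheld(24.3,86,[e[0]+.01,e[1],.014,3.14,.2],.02,.078,.05)
E
```

```text
[0.5213347  0.20907308 0.09221008]
243 bottom [ 0.5419  0.2075 -0.0065] yaw,tilt deg [174.8  13.4] err 0.0013
```

Emit:
play_rows --steps '[{"fingers": 4.4, "travel": [-0.3, 0, 0.04], "turn": 0}, {"fingers": 4.4, "travel": [-0.6, 0, 0.09], "turn": 0}, {"fingers": 4.4, "travel": [-0.9, 0, 0.15], "turn": 0}]'

```text
t: 20.5
ee_pos: [0.5304, 0.209, 0.0907]
tool_rot: [0.012, 3.142, -0.0]
wrist_force: [-2.0, -1.2, 7.6]
width: 0.559
grasp_force: 29.0
```

Emit:
play_rows --steps '[{"fingers": 4.4, "travel": [-0.3, 0, 0.08], "turn": 0}, {"fingers": 4.4, "travel": [-0.6, 0, 0.16], "turn": 0}]'

```text
t: 20.7
ee_pos: [0.5366, 0.2089, 0.0891]
tool_rot: [0.012, 3.141, 0.0]
wrist_force: [-1.6, -0.6, 8.0]
width: 0.563
grasp_force: 29.3
```

```bash
python3 - <<'E'
from h import *
e=observe()["ee_pos"];print(e)
fitheld(24.3,86,[e[0]+.0,e[1],.012,3.14,.1],.02,.078,.05)
E
```

```text
[0.53662948 0.20894094 0.08912212]
258 bottom [ 0.5388  0.2082 -0.0103] yaw,tilt deg [175.8   3.6] err 0.0012
```

Nearly upright; finish the arc, open and rise.

Emit:
play_rows --steps '[{"fingers": 4.4, "travel": [-0.3, 0, 0.1], "turn": 0}, {"fingers": 4.9, "travel": [-0.3, 0, 0.1], "turn": 0}, {"fingers": 5.2, "travel": [-0.3, 0, 0.1], "turn": 0}, {"fingers": 5.8, "travel": [-0.3, 0, 0.1], "turn": 0}, {"fingers": 6.2, "travel": [-0.3, 0, -0.5], "turn": 0}, {"fingers": 6.4, "travel": [-0.3, 0, -3], "turn": 0}, {"fingers": 7.2, "travel": [-0.3, 0, -7.5], "turn": 0}, {"fingers": 7.2, "travel": [-0.3, 0, -12], "turn": 0}]'

```text
t: 21.55
ee_pos: [0.5386, 0.2088, 0.21]
tool_rot: [-0.012, -3.14, 0.001]
wrist_force: [0.9, -0.2, -0.3]
width: 0.843
grasp_force: 0.0
```

```bash
python3 - <<'E'
from h import *
p=fitheld(24.3,86,[.538,.208,.012,3.14,.05],.02,.12,.04)
C=cloud(p);P=C[(p["range_z"]>0)&(np.hypot(C[...,0]-.50,C[...,1]+.1)<.06)&(C[...,2]>.065)&(C[...,2]<.16)]
c2=[(35,-30,0),(29.5,-26,30)]
f=fitnest(P,[.5035,-.110,.0615,1.898,.45],c2);print(f.x.round(4),np.abs(f.fun).mean(),"rim",f.x[:3]+.03*axis(*f.x[3:]))
rel([.4995,-.098,.16],20)
E
```

```text
445 bottom [0.5381 0.2089 0.0117] yaw,tilt deg [238.2   1.6] err 0.0017
[ 0.5036 -0.1121  0.0606  1.9436  0.4825] 0.0029186456786387403 rim [ 0.49857624 -0.09915712  0.0871957 ]
travel [  4.05 -30.84   5.65] turn 69.6 | phi 89.6 pos [0.5419 0.2099 0.2176] w 7.19 t 21.6 q6 -1.25
```

```bash
python3 - <<'E'
from h import *
y=1.93;d=np.array([np.cos(y),np.sin(y)]);e=np.array([d[1],-d[0]])
for n in("scene","top"):
    p=get_image(n);C=cloud(p);C=C[p["range_z"]>0];q=C[:,:2]-[.501,-.103];D=q@d;E=q@e
    for s in(1,-1):
        for lo,hi in((32,37),(37,42),(42,48),(48,54)):
            m=(np.abs(D)<.014)&(E*s*1e3>lo)&(E*s*1e3<hi)&(C[:,2]<.2)
            if m.any():print(n,s,lo,hi,m.sum(),C[m,2].max().round(3),np.median(C[m,2]).round(3))
E
```

```text
scene -1 32 37 28 0.063 0.055
scene -1 37 42 19 0.055 0.046
scene -1 42 48 112 0.057 0.031
scene -1 48 54 39 0.05 0.004
top 1 32 37 19 0.065 0.046
top 1 37 42 17 0.055 0.048
top 1 42 48 13 0.052 0.046
top 1 48 54 11 0.003 -0.002
top -1 32 37 17 0.065 0.049
top -1 37 42 17 0.057 0.047
top -1 42 48 22 0.056 0.047
top -1 48 54 18 0.015 0.003
```

Emit:
play_rows --steps '[{"fingers": 7.2, "travel": [4.1, -31, 5.5], "turn": 69.6}, {"fingers": 7.2, "travel": [4.1, -31, 5.5], "turn": 69.6}, {"fingers": 7.2, "travel": [4.1, -31, 5.5], "turn": 69.6}, {"fingers": 7.2, "travel": [4.1, -31, 5.5], "turn": 69.6}, {"fingers": 7.2, "travel": [4.1, -31, 5.5], "turn": 69.6}, {"fingers": 7.2, "travel": [4.1, -31, 5.5], "turn": 69.6}, {"fingers": 7.2, "travel": [4.1, -31, 5.5], "turn": 69.6}, {"fingers": 7.2, "travel": [4.1, -31, 5.5], "turn": 69.6}]'

```text
t: 22.5
ee_pos: [0.4945, -0.1031, 0.1526]
tool_rot: [-1.795, -2.576, 0.002]
wrist_force: [-0.3, 0.7, -0.1]
width: 0.842
grasp_force: 0.0
```

```bash
python3 - <<'E'
from h import *
rel([.501,-.103,.12],20)
E
```

```text
travel [-0.22  0.62  3.26] turn 0.3 | phi 20.3 pos [ 0.4945 -0.1031  0.1526] w 7.19 t 22.5 q6 -0.62
```

Emit:
play_rows --steps '[{"fingers": 7.2, "travel": [-0.1, 0.5, 2], "turn": 0.3}, {"fingers": 7.2, "travel": [-0.1, 0.5, 2.8], "turn": 0.3}, {"fingers": 7.2, "travel": [-0.1, 0.5, 2.8], "turn": 0.3}]'

```text
t: 22.8
ee_pos: [0.4996, -0.0994, 0.1243]
tool_rot: [-1.788, -2.58, 0.002]
wrist_force: [-0.8, -0.1, 0.1]
width: 0.842
grasp_force: 0.0
```

```bash
python3 - <<'E'
from h import *
rel([.501,-.103,.078],20)
E
```

```text
travel [-0.39  0.02  4.63] turn 0.6 | phi 20.6 pos [ 0.4996 -0.0994  0.1243] w 7.19 t 22.8 q6 -0.61
```

Emit:
play_rows --steps '[{"fingers": 7.2, "travel": [-0.3, 0, 2.5], "turn": 0}, {"fingers": 7.2, "travel": [-0.3, 0, 4.2], "turn": 0}, {"fingers": 7.2, "travel": [-0.3, 0, 4.5], "turn": 0}, {"fingers": 5.4, "travel": [-0.3, 0, 4.5], "turn": 0}, {"fingers": 5.4, "travel": [-0.3, 0, 4.5], "turn": 0}, {"fingers": 5.4, "travel": [-0.3, 0, 4.5], "turn": 0}, {"fingers": 5.4, "travel": [-0.3, 0, 4.5], "turn": 0}]' --squeeze 25

```text
t: 23.5
ee_pos: [0.5023, -0.1027, 0.0814]
tool_rot: [1.79, 2.581, 0.0]
wrist_force: [1.2, 0.1, -2.1]
width: 0.681
grasp_force: 27.4
```

Emit:
play_rows --steps '[{"fingers": 5.4, "travel": [0.5, 0, -1.1], "turn": 0}, {"fingers": 5.4, "travel": [1.1, 0, -2.3], "turn": 0}, {"fingers": 5.4, "travel": [1.8, 0, -3.8], "turn": 0}, {"fingers": 5.4, "travel": [2.4, 0, -6], "turn": 0}, {"fingers": 5.4, "travel": [2.5, 0, -10], "turn": 0}, {"fingers": 5.4, "travel": [2.5, 0, -13], "turn": 0}, {"fingers": 5.4, "travel": [2.5, 0, -14], "turn": 0}]'

```text
t: 24.2
ee_pos: [0.4944, -0.079, 0.2247]
tool_rot: [1.787, 2.578, 0.003]
wrist_force: [-0.0, 0.7, -2.6]
width: 0.682
grasp_force: 28.2
```

```bash
python3 - <<'E'
from h import *
e=np.array(observe()["ee_pos"])
p=fitheld(29.5,60,[*(e-.05*axis(1.92,.45)),1.92,.45],.13,e[2]-.014,.08);print(e)
rel([.45,.15,.18],90)
cv2.imwrite("pics/q.png",cv2.resize(p["color"][100:240,130:350],(792,504)))
E
```

```text
262 bottom [ 0.5017 -0.0976  0.1791] yaw,tilt deg [109.8  25.4] err 0.001
[ 0.49442343 -0.07902467  0.22468693]
travel [23.03  3.85  4.4 ] turn -69.5 | phi 20.5 pos [ 0.4945 -0.0791  0.2245] w 5.82 t 24.25 q6 -0.58
```

View pics/q.png

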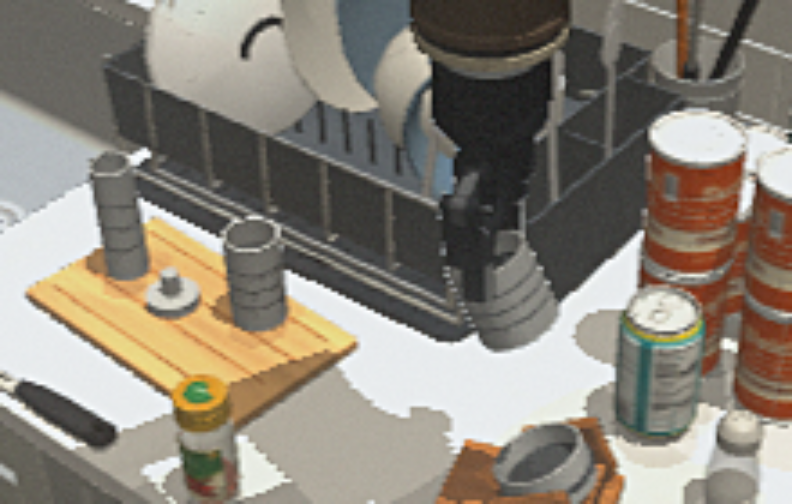

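Emit:
play_rows --steps '[{"fingers": 5.4, "travel": [23.5, 3.2, 4], "turn": -69.5}, {"fingers": 5.4, "travel": [23.5, 3.2, 4], "turn": -69.5}, {"fingers": 5.4, "travel": [23.5, 3.2, 4], "turn": -69.5}, {"fingers": 5.4, "travel": [23.5, 3.2, 4], "turn": -69.5}, {"fingers": 5.4, "travel": [23.5, 3.2, 4], "turn": -69.5}, {"fingers": 5.4, "travel": [23.5, 3.2, 4], "turn": -69.5}, {"fingers": 5.4, "travel": [23.5, 3.2, 4], "turn": -69.5}, {"fingers": 5.4, "travel": [23.5, 3.2, 4], "turn": -69.5}]'

```text
t: 25.05
ee_pos: [0.4398, 0.1525, 0.1798]
tool_rot: [-0.009, -3.14, 0.001]
wrist_force: [-0.4, -0.2, -1.4]
width: 0.688
grasp_force: 28.4
```

```bash
python3 - <<'E'
from h import *
rel([.445,.153,.075],90)
E
```

```text
travel [-0.54  0.06 10.47] turn -0.3 | phi 89.7 pos [0.4398 0.1525 0.1798] w 5.87 t 25.05 q6 -1.3
```

Emit:
play_rows --steps '[{"fingers": 5.4, "travel": [-0.3, 0, 4], "turn": -0.3}, {"fingers": 5.4, "travel": [-0.3, 0, 7.5], "turn": -0.3}, {"fingers": 5.4, "travel": [-0.3, 0, 9.5], "turn": -0.3}, {"fingers": 5.4, "travel": [-0.3, 0, 10.1], "turn": -0.3}, {"fingers": 5.4, "travel": [-0.3, 0, 10.4], "turn": -0.3}, {"fingers": 5.4, "travel": [-0.3, 0, 10.5], "turn": -0.3}]'

```text
t: 25.65
ee_pos: [0.4441, 0.1521, 0.076]
tool_rot: [0.012, 3.141, 0.0]
wrist_force: [-0.0, 0.2, -2.1]
width: 0.684
grasp_force: 28.4
```

Emit:
play_rows --steps '[{"fingers": 5.4, "travel": [0, 0, 0.1], "turn": 0}, {"fingers": 5.4, "travel": [0, 0, 0.15], "turn": 0}]'

```text
t: 25.85
ee_pos: [0.4444, 0.1522, 0.075]
tool_rot: [0.012, 3.14, 0.001]
wrist_force: [-0.3, -0.3, -2.4]
width: 0.682
grasp_force: 28.4
```

Emit:
play_rows --steps '[{"fingers": 5.4, "travel": [0, 0, 0.1], "turn": 0}, {"fingers": 5.4, "travel": [0, 0, 0.1], "turn": 0}]'

```text
t: 26.05
ee_pos: [0.4441, 0.1521, 0.0735]
tool_rot: [0.012, 3.141, 0.0]
wrist_force: [0.8, 0.2, -2.2]
width: 0.682
grasp_force: 28.4
```

Emit:
play_rows --steps '[{"fingers": 5.4, "travel": [0, 0, 0.12], "turn": 0}, {"fingers": 5.4, "travel": [0, 0, 0.12], "turn": 0}]'

```text
t: 26.25
ee_pos: [0.4439, 0.152, 0.072]
tool_rot: [-0.012, -3.141, 0.0]
wrist_force: [0.1, -0.5, -1.5]
width: 0.684
grasp_force: 28.4
```

Emit:
play_rows --steps '[{"fingers": 5.4, "travel": [0, 0, 0.1], "turn": 0}, {"fingers": 5.4, "travel": [0, 0, 0.1], "turn": 0}]'

```text
t: 26.45
ee_pos: [0.4439, 0.152, 0.0709]
tool_rot: [-0.012, -3.141, 0.0]
wrist_force: [-0.8, -0.4, -1.8]
width: 0.683
grasp_force: 28.4
```

Emit:
play_rows --steps '[{"fingers": 5.4, "travel": [0, 0, 0.1], "turn": 0}, {"fingers": 5.4, "travel": [0, 0, 0.1], "turn": 0}]'

```text
t: 26.65
ee_pos: [0.4441, 0.152, 0.0702]
tool_rot: [0.012, 3.141, 0.0]
wrist_force: [-0.7, -0.4, 5.4]
width: 0.681
grasp_force: 29.3
```

Emit:
play_rows --steps '[{"fingers": 5.4, "travel": [0, 0, 0.07], "turn": 0}, {"fingers": 5.4, "travel": [0, 0, 0.07], "turn": 0}]'

```text
t: 26.85
ee_pos: [0.4444, 0.1521, 0.0699]
tool_rot: [0.012, 3.141, 0.0]
wrist_force: [-2.2, -1.4, 15.1]
width: 0.683
grasp_force: 30.4
```

Emit:
play_rows --steps '[{"fingers": 5.4, "travel": [-0.25, 0, 0.04], "turn": 0}, {"fingers": 5.4, "travel": [-0.5, 0, 0.08], "turn": 0}, {"fingers": 5.4, "travel": [-0.75, 0, 0.14], "turn": 0}]'

```text
t: 27.15
ee_pos: [0.4516, 0.152, 0.0684]
tool_rot: [0.012, 3.141, 0.0]
wrist_force: [-2.0, -0.6, 11.0]
width: 0.685
grasp_force: 30.4
```

Emit:
play_rows --steps '[{"fingers": 5.4, "travel": [-0.25, 0, 0.08], "turn": 0}, {"fingers": 5.4, "travel": [-0.5, 0, 0.16], "turn": 0}]'

```text
t: 27.35
ee_pos: [0.4568, 0.152, 0.0667]
tool_rot: [0.012, 3.141, 0.0]
wrist_force: [-2.0, 0.2, 11.0]
width: 0.682
grasp_force: 30.7
```

```bash
python3 - <<'E'
from h import *
e=observe()["ee_pos"];print(e)
fitheld(29.5,60,[e[0]+.01,e[1],.014,3.14,.2],.02,e[2]-.014,.055)
E
```

```text
[0.45678807 0.15200881 0.06671639]
127 bottom [0.4711 0.1524 0.0015] yaw,tilt deg [183.8  14. ] err 0.0011
```

Emit:
play_rows --steps '[{"fingers": 5.4, "travel": [-0.25, 0, 0.1], "turn": 0}, {"fingers": 5.4, "travel": [-0.5, 0, 0.21], "turn": 0}]'

```text
t: 27.6
ee_pos: [0.462, 0.152, 0.0647]
tool_rot: [0.012, 3.141, 0.0]
wrist_force: [0.1, -1.8, 11.0]
width: 0.681
grasp_force: 31.1
```

Emit:
play_rows --steps '[{"fingers": 5.4, "travel": [-0.25, 0, 0.13], "turn": 0}, {"fingers": 5.4, "travel": [-0.45, 0, 0.25], "turn": 0}]'

```text
t: 27.8
ee_pos: [0.4669, 0.152, 0.0623]
tool_rot: [0.012, 3.14, 0.001]
wrist_force: [0.7, -1.4, 12.9]
width: 0.682
grasp_force: 31.8
```

```bash
python3 - <<'E'
from h import *
e=observe()["ee_pos"];print(e)
fitheld(29.5,60,[e[0],e[1],.012,3.14,.1],.02,e[2]-.014,.055)
E
```

```text
[0.46686976 0.15199018 0.06227991]
126 bottom [ 0.4677  0.1528 -0.008 ] yaw,tilt deg [212.8   3.4] err 0.0012
```

Nearly level; finish, open and rise.

Emit:
play_rows --steps '[{"fingers": 5.4, "travel": [-0.2, 0, 0.1], "turn": 0}, {"fingers": 5.9, "travel": [-0.2, 0, 0.08], "turn": 0}, {"fingers": 6.3, "travel": [-0.2, 0, 0.05], "turn": 0}, {"fingers": 6.9, "travel": [-0.2, 0, 0.0], "turn": 0}, {"fingers": 7.2, "travel": [-0.2, 0, -0.5], "turn": 0}, {"fingers": 7.2, "travel": [-0.2, 0, -3], "turn": 0}, {"fingers": 7.2, "travel": [-0.2, 0, -8], "turn": 0}, {"fingers": 7.2, "travel": [-0.2, 0, -13], "turn": 0}]'

```text
t: 28.65
ee_pos: [0.467, 0.1516, 0.193]
tool_rot: [-0.012, -3.14, 0.001]
wrist_force: [1.0, 0.3, -1.0]
width: 0.843
grasp_force: 0.0
```

Emit:
play_rows --steps '[{"fingers": 7.2, "travel": [0, 0, -3], "turn": 0}, {"fingers": 7.2, "travel": [0, 0, -3], "turn": 0}, {"fingers": 7.2, "travel": [0, 0, -3], "turn": 0}]'

```text
t: 28.95
ee_pos: [0.468, 0.1519, 0.2226]
tool_rot: [0.012, 3.14, 0.001]
wrist_force: [-0.3, -0.4, -0.3]
width: 0.845
grasp_force: 0.0
```

```bash
python3 - <<'E'
from h import *
fitheld(29.5,60,[.469,.152,.012,3.14,.05],.02,.1,.05)
fitheld(24.3,86,[.538,.209,.012,3.14,.05],.02,.12,.04)
fitheld(19,112,[.513,.348,.012,3.14,.05],.02,.15,.04)
p=get_image("scene");cv2.imwrite("pics/z.png",cv2.resize(p["color"][110:290,110:350],(800,600)))
E
```

```text
465 bottom [0.4682 0.1519 0.0088] yaw,tilt deg [231.6   2.7] err 0.0033
395 bottom [0.5392 0.2094 0.0106] yaw,tilt deg [218.4   2.6] err 0.0017
405 bottom [0.5125 0.3475 0.0118] yaw,tilt deg [217.4   0.6] err 0.0015
```

View pics/z.png

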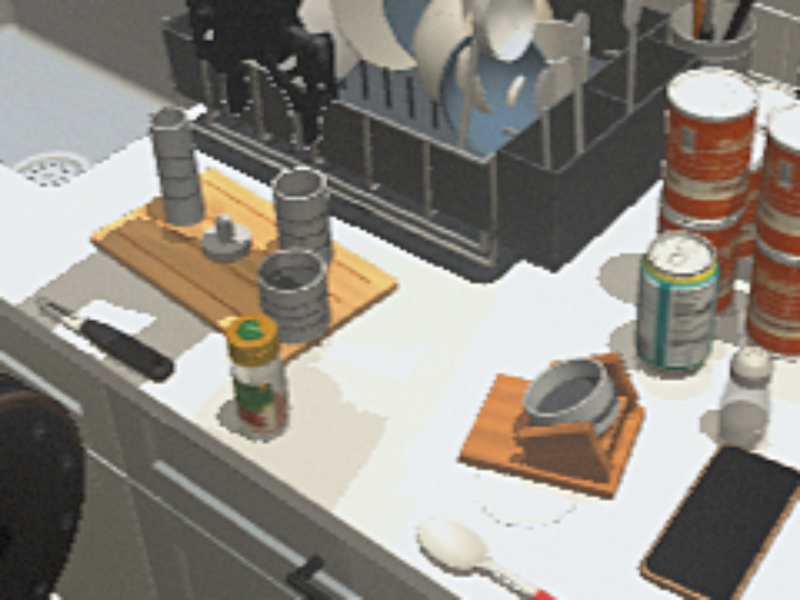

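The slim beaker (178,165), lid (227,240), medium (302,220) and large (294,295) all stand upright and apart on the board. Only the empty sleeve is left in the holder at (570,395).

```bash
python3 -c "
from station import *
print(hand_in())"
```

```text
the job is handed in; nothing more can be done
None
```

The job is handed in, with no verdict returned: in the last picture the lid (knob up) and all three beakers (mouth up) stand upright, separate and released on the draining board, and the bystanders in view look unmoved; about 29 s of the 72 s were used.

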